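# Turn the parts carousel to the screws

## Robot

A 7-joint arm with a two-finger parallel gripper is mounted at the origin on the work surface. World frame = base frame: x ahead of the robot, y to its left, z up, the work surface at z = 0. Lengths are in m, angles in rad, forces in N, time in s.
With the tool pointing down it reaches from about 0.425 to 0.875 m from the base axis. Payload 9.9 kg.
Tool frame: the origin (TCP) lies at the very end of the fingers, on their centre line; the grasp point (between the pads) lies 19 mm behind it (r.grip_depth is the distance from the TCP to the grasp point, in m); x points along the fingers, y is the direction in which the jaws open and shut, and the axes are right-handed (so a half turn about x gives the same grasp; the last joint's range is limited). The gripper opens to 85 mm and grips with 20 to 120 N. Pads are 22 mm wide; open, the fingers measure 114 mm over their backs; the gripper's body (76 mm by 85 mm) begins 54 mm behind the grasp point. The pads swing forward as they close: fully open they stand 13 mm farther back than shut.
Start: joints at [-1.278, 0.576, 0.025, 1.437, -0.015, 1.129, -0.057], TCP at [0.248, 0.628, 0.208] pointing down, gripper open.
Joint ranges: [-2.76, 2.76], [-0.34, 2.15], [-1.52, 1.57], [0.19, 2.46], [-1.09, 4.23], [0.17, 1.99], [-2.82, 2.82]. Speed limits (rad/s): [2.22, 2.22, 3.01, 3.01, 3.14, 3.14, 3.14].

## Interface

Orientations are given as a 3x3 rotation matrix whose columns are the frame's x, y, z axes.
In Python, from station import r gives the robot as it stands.
- The arm moves only by the tool carry_out, never from a script. Its argument "deltas" is a list of rows, each a list of 3 entries, a list of its own where there are three numbers: the opening, from 0 (shut) to 1 (fully open), then the shift along the tool's x, y, z in cm, then the turn, a rotation vector about the tool's x, y, z in degrees. A call has 1 to 5 rows; each row is the pose to reach, as a shift and turn from the pose measured when the call began, along the tool's axes at that moment; what a row does not reach only later rows make up. A row lasts 1/10 s, in which the tool goes at most 50 mm and 8.59 degrees, less where a joint would pass 70% of its speed; a pose out of reach is approached as far as the arm can. A call with a gripper value outside its range is refused whole. The fingers move at their own pace and stop on an object; "force" is the grip in N (left out, the last holds). Time passes only in rows, so rows that repeat a pose let the fingers close. It gives the time, the measured TCP pose, the force and the opening at its end, in the units of the state.
- r.get_state(): the state, without advancing time (a new reading comes with each control period).
- r.camera(name): name is "side" or "top" or "wrist"; returns the picture (420x560x3 uint8, blue, green, red); there is no depth.
- r.camera_info(name): a dict with "fx", "fy", "cx", "cy" (pixels), "distortion" ([k1, k2, p1, p2, k3] as OpenCV has them; the pictures are not rectified), "pose" (4x4, takes a point from camera to world coordinates); the wrist camera has in their place "tool_from_camera" (4x4, takes a point from camera to tool coordinates, whose origin is the TCP and whose axes are the tool frame's). Camera axes: x right, y down, z forward; pixel columns grow to the right and rows downward; lengths in m; the calibration is good to about 2 mm. A picture is of the moment at which its call begins: read the wrist's pose just before it. camera_info takes no time and is no camera call.
- r.job_done(): hands the job in, once; it reports no verdict.
Trained networks look in the newest picture that a camera, given by its name, has taken for a name from the list of things; names that differ only in an ending like _2 or _b are one class to them, and where a whole thing is asked for, a point or a joint stands for the part that bears it (a point fixed in the world has none). Each returns a list of dicts, best first, with "confidence" (0 to 1); they miss things now and then, are a little off and sometimes report something else, mostly with a low value. They report only what shows in the picture. A call takes as long as a camera call.
- r.silhouettes(camera, target): "pixels" (420x560 bool, what is visible of it).
- r.tip_of(camera, target): "position" ([x, y, z] in m, in the coordinates of the camera as it stood for that picture, good to about 4 mm: a listed point, or the origin of a listed thing).
The state is a dict: "time": time; "joint_positions": joint angles; "joint_velocities": joint speeds; "joint_torque": joint torques, N m; "tool_pos": TCP position; "ee_rot": TCP orientation; "contact_force": force on the tool from outside, world axes, zero at the start; "torque": the same for the moment, N m; "opening": opening from 0.0 (shut) to 1.0 (fully open).
Only numpy, scipy, OpenCV 4.12 (cv2) and the standard library are available. Lean on these libraries where they do the work, as an engineer would, in place of code of your own. Each camera call takes 0.05 s, during which the arm holds its last target.

## Task

Push the upright tab on the lid of the round parts carousel around until it points squarely at the screw glued on the rim, so that the hatch stands over the compartment of screws, then leave it there. Only push the tab from the side with the fingers: do not pinch it, do not lift the lid, and leave the other things on the bench alone.

Things in the scene. Friction and masses are not known exactly. Their poses are not given: they have to be found in the camera images.
- carousel: Round white parts carousel, 260 mm across, fixed to the bench, its flat rim 40 mm above the bench. Origin on its axis at bench height, z up. Six compartments 60 degrees apart; five have a sample of their contents glued on the rim, 107 mm from the axis, the sixth is blank. Which sample is where varies, as does the yaw.
- lid: Flat grey lid, 168 mm across, top 48 mm above the bench; turns both ways over half a turn from its start near the blank compartment. Stiff (about 1.5 N at the tab), no clicks, stays where left; only laid on, so it can be lifted. Origin on the axis at bench height, z up, x from the axis through the shut hatch (20 to 52 mm out) and along the tab.
- tab_top (a point): Centre of the top edge of the tab, 73 mm from the axis, 79 mm above the bench. The tab is an upright black fin on the grey lid, lying along the radius from 58 to 88 mm from the axis, 10 mm thick, from the lid's top (48 mm above the bench) up to 79 mm above the bench.
- tab_left: Left cheek of the tab: the plate 30 x 3 x 26 mm that forms its counter-clockwise side (lid's +y), pushed to turn the lid clockwise from above. Origin at its centre, 73 mm from the axis, 63 mm above the bench.
- tab_right: Right cheek of the tab, the same on its clockwise side (lid's -y), pushed to turn the lid counter-clockwise from above.
- screw: The sample to turn to: a dark steel screw glued lying on the rim, 37 mm long, shank 7 mm thick, head 15 mm across, at any yaw; 15 mm high at the head. Origin: under its middle, on the rim top, 107 mm from the axis.
- washer: Sample on the rim: flat ring, 34 mm across with an 18 mm hole, 3 mm high. Origin under its centre.
- nut: Sample on the rim: hexagon nut, 28 mm across flats, 9 mm high. Origin under its centre.
- cell: Sample on the rim: plain round coin cell, 30 mm across, 3.5 mm high. Origin under its centre.
- heatsink: Sample on the rim: square finned heat sink, 28 x 28 mm, 8 mm high. Origin under its centre.
- tape: Loose roll of brown tape lying flat, 96 mm across, 48 mm high; not to be disturbed. Origin under its centre.
- driver: Loose screwdriver, 190 mm long, lying along its x; not to be disturbed.
- drive: Loose black portable disk, 75 x 110 x 18 mm; not to be disturbed. Origin under its centre.

How it is judged:
By the outcome, as a careful person would: the job done as asked, in the order asked, and still so for the second after the job is handed in, with the robot touching nothing.
It also fails if it takes over 56 s, if anything falls off the work surface, if the arm or the gripper's body presses on something with over 40 N, if the wrist force passes 120 N, or if a joint passes its speed limit or range.

## Working session

There is one attempt and no reset: what is moved stays moved. The work goes in short steps, Python scripts to look and compute and a tool call to move; the robot and the scene stay as the last step left them, time stands still between calls to the robot, and variables do not carry over. Pictures are saved under pics/ and viewed, and the job is handed in when it is done.

Besides the shell and the picture viewer there is one more tool, called after ">>>" as name(argument=value, ...) on one line, values as JSON. carry_out: Moves the arm, as the interface text tells. Its arguments: {"type":"object","properties":{"deltas":{"type":"array","items":{"type":"array"}},"force":{"type":"number"}},"required":["deltas"]}

```bash
mkdir -p pics; ls
cat > h.py <<'E'
import numpy as np, cv2
from station import r
def save(c,n):
    im=r.camera(c); cv2.imwrite(f'pics/{n}.png',im); return im
def w(c,p):
    i=r.camera_info(c); 
    if 'pose' in i: T=np.array(i['pose'])
    else:
        s=r.get_state(); T=np.eye(4); T[:3,:3]=s['ee_rot']; T[:3,3]=s['tool_pos']; T=T@np.array(i['tool_from_camera'])
    return T[:3,:3]@np.array(p)+T[:3,3]
E
python3 - <<'E'
from h import *
s=r.get_state(); print(s['time'],s['tool_pos'],np.round(s['ee_rot'],3).tolist(),s['opening'])
for c in ['top','side']:
    save(c,c+'0')
    for t in ['carousel','lid','tab_top','tab_left','tab_right','screw','washer','nut','cell','heatsink','tape','driver','drive']:
        if c=='side' and t not in('carousel','tab_top','screw'): continue
        for d in r.tip_of(c,t)[:2]: print(c,t,round(d['confidence'],2),np.round(w(c,d['position']),3))
print(r.get_state()['time'])
E
```

```text
pics
0.0 [0.24817251 0.62719599 0.20695334] [[-0.001, 0.368, 0.93], [-0.002, 0.93, -0.368], [-1.0, -0.002, 0.0]] 0.9995659005016311
top carousel 0.66 [ 0.59   0.093 -0.005]
top carousel 0.25 [0.658 0.117 0.068]
top lid 0.81 [ 0.589  0.094 -0.003]
top tab_top 0.66 [ 0.572 -0.018  0.043]
top tab_top 0.59 [0.657 0.118 0.074]
top tab_right 0.49 [0.66  0.116 0.068]
top screw 0.57 [0.612 0.2   0.046]
top screw 0.19 [ 0.589  0.094 -0.   ]
top nut 0.6 [0.506 0.168 0.036]
top cell 0.62 [ 0.572 -0.015  0.041]
top heatsink 0.54 [0.666 0.022 0.041]
top tape 0.86 [ 0.494  0.353 -0.002]
top driver 0.92 [ 0.597 -0.358  0.001]
top drive 0.79 [0.68  0.35  0.003]
side carousel 0.56 [ 0.588  0.092 -0.001]
side tab_top 0.71 [0.657 0.116 0.08 ]
side screw 0.52 [0.611 0.197 0.041]
0.9
```

View pics/top0.png

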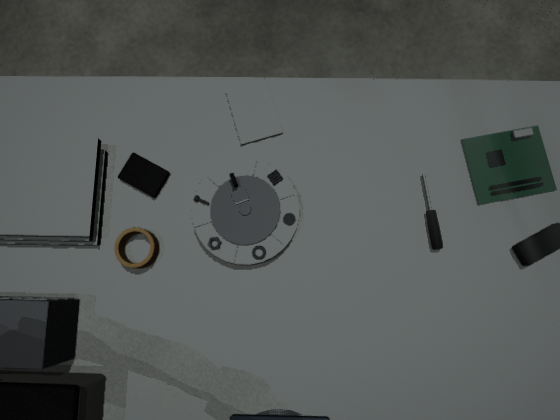

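View pics/side0.png

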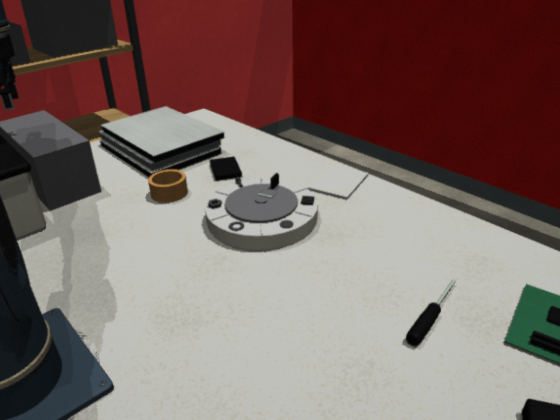

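Run:
```python
from h import *
i=r.camera_info('wrist');print(i)
print({k:v for k,v in r.camera_info('top').items()})
# zoom of top
im=cv2.imread('pics/top0.png')[140:290,100:320]
cv2.imwrite('pics/topz.png',cv2.convertScaleAbs(cv2.resize(im,None,fx=3.5,fy=3.5,interpolation=cv2.INTER_CUBIC),alpha=1.7))
save('wrist','w0')
```

```text
{'fx': 300.33108334716053, 'fy': 300.33108334716053, 'cx': 280.5586764687909, 'cy': 202.38537484704878, 'distortion': array([-0.05140352,  0.        ,  0.        ,  0.        ,  0.        ]), 'tool_from_camera': array([[-2.41741757e-04, -3.09217767e-01,  9.50991227e-01,
        -1.66822698e-01],
       [ 9.99999970e-01, -1.17895850e-04,  2.15865565e-04,
         1.22341704e-04],
       [ 4.53684514e-05,  9.50991251e-01,  3.09217786e-01,
        -7.93991103e-02],
       [ 0.00000000e+00,  0.00000000e+00,  0.00000000e+00,
         1.00000000e+00]])}
{'fx': 455.16234630599394, 'fy': 455.16234630599394, 'cx': 276.8072927475984, 'cy': 210.29311342447315, 'distortion': array([-0.02159905,  0.        ,  0.        ,  0.        ,  0.        ]), 'pose': array([[ 0.01928896, -0.9860567 ,  0.16528801,  0.40838848],
       [-0.99961684, -0.01573723,  0.02277094, -0.00974677],
       [-0.01985226, -0.16566391, -0.98598243,  1.11169461],
       [ 0.        ,  0.        ,  0.        ,  1.        ]])}
```

View pics/topz.png

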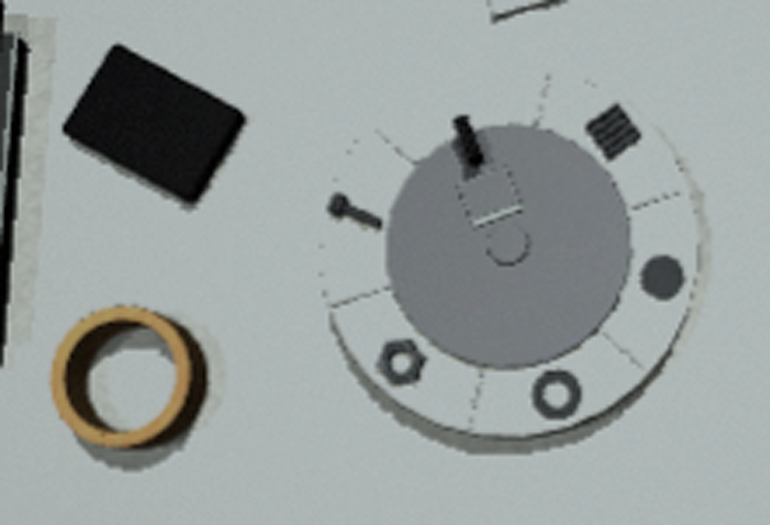

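View pics/w0.png

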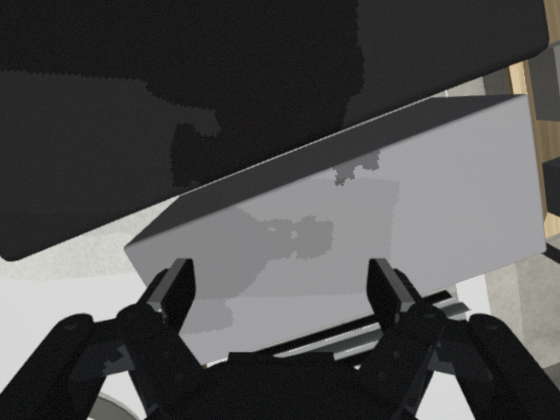

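The screw sits at about 78° from the axis and the tab at about 19°, so I need to turn the lid CCW by about 60°. I'll lift clear of the boxes first.

>>> carry_out(deltas=[[0,[-5,0,0],[0,0,0]],[0,[-10,0,0],[0,0,0]],[0,[-12,0,0],[0,0,0]],[0,[-12,-3,4],[0,0,0]]], force=20)

```text
time: 1.35
tool_pos: [0.2699, 0.5908, 0.3305]
ee_rot: [[-0.001, 0.36, 0.933], [0.008, 0.933, -0.36], [-1.0, 0.007, -0.004]]
contact_force: [1.4, -0.3, -1.1]
opening: 0.334
```

>>> carry_out(deltas=[[0,[0,-2.5,4.3],[8,0,0]],[0,[0,-5,8.6],[16,0,0]],[0,[0,-7.5,12.8],[24,0,0]],[0,[0,-10,17],[32,0,0]],[0,[0,-12.5,21.3],[40,0,0]]])

```text
time: 1.85
tool_pos: [0.4245, 0.396, 0.3291]
ee_rot: [[-0.001, 0.878, 0.479], [0.009, 0.479, -0.878], [-1.0, 0.003, -0.008]]
contact_force: [1.0, 0.7, 0.1]
opening: -0.001
```

>>> carry_out(deltas=[[0,[0,0.8,4.9],[3,0,0]],[0,[0,1.6,9.8],[6,0,0]],[0,[0,2.4,14.6],[9,0,0]],[0,[0,3.2,19.5],[9.5,0,0]],[0,[0,4,24],[9.5,0,0]]])

```text
time: 2.35
tool_pos: [0.5757, 0.2023, 0.3276]
ee_rot: [[-0.001, 0.945, 0.327], [0.009, 0.327, -0.945], [-1.0, 0.002, -0.008]]
contact_force: [-0.3, 0.6, 0.5]
opening: 0.003
```

Run:
```python
from h import *
s=r.get_state();print(s['time'],s['tool_pos'],s['joint_positions'])
save('wrist','w1')
for t in ['carousel','lid','tab_top','tab_left','tab_right','screw','washer','nut','cell','heatsink']:
        for d in r.tip_of('wrist',t)[:2]: print(t,round(d['confidence'],2),np.round(w('wrist',d['position']),4))
```

```text
2.35 [0.57568583 0.20226735 0.3275937 ] [-0.62438728  0.41559023  0.34301496  1.42726333 -0.14919707  1.32099894
  0.06098101]
carousel 0.67 [5.92e-01 8.49e-02 4.00e-04]
lid 0.85 [ 0.5909  0.0902 -0.0007]
tab_top 0.69 [0.6545 0.1205 0.0783]
tab_left 0.51 [0.6486 0.1211 0.0621]
tab_right 0.38 [0.6574 0.1201 0.0642]
screw 0.53 [0.6039 0.2002 0.0416]
washer 0.77 [0.482  0.0615 0.0408]
nut 0.76 [0.502  0.1669 0.0416]
nut 0.4 [0.6086 0.2034 0.0397]
cell 0.48 [ 0.5656 -0.0082  0.0408]
heatsink 0.35 [ 0.5843  0.0963 -0.0013]
```

View pics/w1.png

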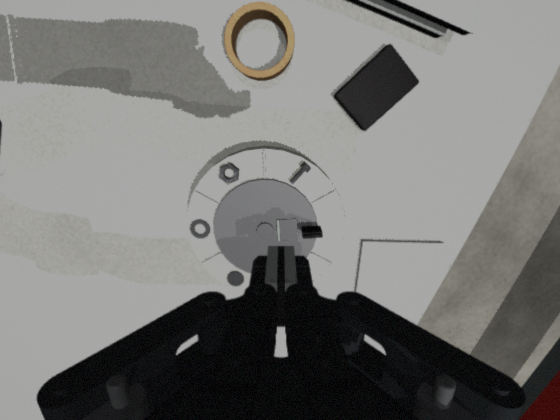

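>>> carry_out(deltas=[[0,[0,1.7,4.5],[0,0,0]],[0,[2,3.4,9],[0,0,0]],[0,[5,4.8,14],[0,0,0]],[0,[8,4.9,14.2],[0,0,0]],[0,[8,4.9,14.2],[0,0,0]]])

```text
time: 3.4
tool_pos: [0.6653, 0.0858, 0.2411]
ee_rot: [[-0.009, 0.945, 0.326], [0.006, 0.326, -0.945], [-1.0, -0.006, -0.009]]
contact_force: [0.3, 0.8, -0.2]
opening: 0.0
```

Run:
```python
from h import *
r.camera('wrist');r.camera('wrist')
s=r.get_state();print(s['time'],s['tool_pos'],np.round(s['ee_rot'],3).tolist(), np.abs(s['joint_velocities']).max())
save('wrist','w2')
for c in ['wrist','side']:
  r.camera(c)
  for t in ['carousel','lid','tab_top','tab_left','tab_right','screw','washer','nut','cell','heatsink']:
        for d in r.tip_of(c,t)[:1]: print(c,t,round(d['confidence'],2),np.round(w(c,d['position']),4))
```

```text
3.5 [0.66658202 0.08930877 0.24611221] [[-0.003, 0.944, 0.33], [0.009, 0.33, -0.944], [-1.0, 0.001, -0.01]] 0.03446088516107681
wrist carousel 0.8 [ 0.5904  0.0935 -0.0008]
wrist lid 0.94 [0.5907 0.0884 0.0034]
wrist tab_top 0.84 [0.6567 0.1198 0.0773]
wrist tab_left 0.74 [ 0.5918  0.092  -0.0022]
wrist tab_right 0.62 [0.6597 0.1143 0.0603]
wrist screw 0.79 [0.6071 0.1961 0.039 ]
wrist washer 0.71 [0.484  0.0525 0.0408]
wrist nut 0.84 [0.5065 0.16   0.0389]
wrist cell 0.86 [ 0.5685 -0.0148  0.0388]
wrist heatsink 0.89 [0.6699 0.0223 0.0374]
side carousel 0.55 [ 0.591   0.0885 -0.001 ]
side lid 0.64 [ 0.5888  0.0913 -0.0042]
side tab_top 0.66 [0.6566 0.1172 0.0794]
side tab_right 0.61 [0.6593 0.1129 0.0581]
side screw 0.5 [0.6068 0.196  0.0428]
side washer 0.58 [ 0.5684 -0.0187  0.0402]
side nut 0.56 [0.6553 0.1131 0.0572]
side cell 0.59 [ 0.5723 -0.0175  0.0404]
side heatsink 0.73 [0.6064 0.1964 0.0413]
```

View pics/w2.png

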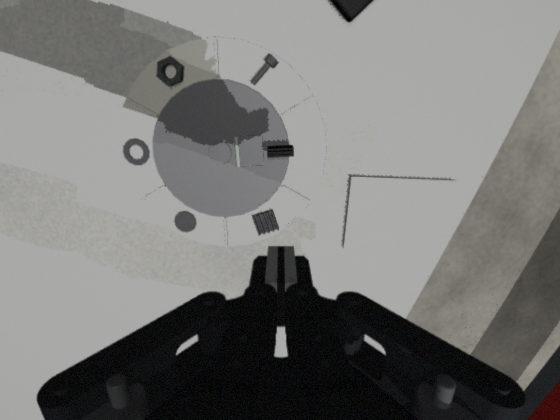

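```bash
cat >> h.py <<'E'
from scipy.optimize import least_squares
def camT(c):
    i=r.camera_info(c)
    if 'pose' in i: return np.array(i['pose'])
    s=r.get_state(); T=np.eye(4); T[:3,:3]=s['ee_rot']; T[:3,3]=s['tool_pos']; return T@np.array(i['tool_from_camera'])
def ray(c,px,z):
    i=r.camera_info(c);K=np.array([[i['fx'],0,i['cx']],[0,i['fy'],i['cy']],[0,0,1]])
    n=cv2.undistortPoints(np.array(px,float).reshape(-1,1,2),K,np.array(i['distortion']))[:,0]
    T=camT(c); d=np.c_[n,np.ones(len(n))]@T[:3,:3].T; o=T[:3,3]
    return (o+d*((z-o[2])/d[:,2])[:,None])[:,:2]
def circ(P,R=None):
    f=lambda v:np.hypot(*(P-v[:2]).T)-(v[2] if R is None else R)
    return least_squares(f,[*P.mean(0),R or .08],loss='soft_l1',f_scale=.001).x
def sil(c,t):
    d=r.silhouettes(c,t); return (d[0]['pixels'],d[0]['confidence']) if d else (None,0)
def survey(c,hs):
    out={}
    for t,z in hs.items():
        m,cf=sil(c,t)
        if m is None: print(t,'none'); continue
        ys,xs=np.nonzero(m); P=ray(c,np.c_[xs,ys],z)
        x,y,ww,hh=cv2.boundingRect(np.c_[xs,ys].astype(np.int32))
        rect=cv2.minAreaRect(P.astype(np.float32)*1000)
        out[t]=(P,np.array(rect[0])/1000); print(t,round(cf,2),'cent',P.mean(0).round(4),'rectc',out[t][1].round(4),np.round(rect[1],1),'bb',x,y,ww,hh)
    return out
E
python3 - <<'E'
from h import *
for c in ['wrist','top']:
    r.camera(c)
    hs=dict(screw=.044,washer=.0415,nut=.0445,cell=.042,heatsink=.044)
    o=survey(c,hs)
    m,cf=sil(c,'lid'); 
    cs,_=cv2.findContours(m.astype(np.uint8),cv2.RETR_EXTERNAL,cv2.CHAIN_APPROX_NONE)
    h=max(cs,key=cv2.contourArea)[:,0]; P=ray(c,h,.047); print(c,'lid',cf,circ(P),circ(P,.084))
    off=dict(screw=60,nut=120,washer=180,cell=240,heatsink=300)
    ks=[k for k in off if k in o]
    def f(v):
        return np.concatenate([o[k][1]-(v[:2]+.107*np.array([np.cos(v[2]+np.radians(off[k])),np.sin(v[2]+np.radians(off[k]))])) for k in ks])
    s=least_squares(f,[.59,.092,.3],loss='soft_l1',f_scale=.002); print(s.x[:2],np.degrees(s.x[2]),(s.fun.reshape(-1,2)*1000).round(1).tolist())
    for k in ks:
        d=o[k][1]-s.x[:2]; print(k,np.degrees(np.arctan2(d[1],d[0]))-off[k],np.hypot(*d))
    survey(c,dict(tab_top=.077,tab_right=.063))
E
```

```text
screw 0.67 cent [0.609  0.1996] rectc [0.6074 0.1962] [37.  14.6] bb 251 52 27 31
washer 0.9 cent [0.4867 0.0558] rectc [0.4865 0.0559] [33.1 30.7] bb 122 138 27 26
nut 0.95 cent [0.5077 0.1613] rectc [0.5072 0.1611] [28.3 31.9] bb 157 55 27 30
cell 0.78 cent [ 0.5679 -0.0147] rectc [ 0.5681 -0.0149] [29.2 30.2] bb 174 210 22 23
heatsink 0.78 cent [0.6688 0.0206] rectc [0.669  0.0202] [29.9 31. ] bb 252 209 27 26
wrist lid 0.71 [0.58836731 0.09094845 0.08312141] [0.58850765 0.09091818 0.084     ]
[0.58786437 0.09070569] 19.14516723704153 [[-0.6, 0.4], [0.3, 0.4], [-0.3, 0.3], [0.4, -0.6], [0.2, -0.6]]
screw 19.48536988403754 0.10729970578661056
nut 18.893749827647667 0.10704861459556099
washer -341.0532331713413 0.10720405105781682
cell -340.5830879931441 0.10746612283460755
heatsink -341.0126178180825 0.10750159638244594
tab_top 0.62 cent [0.5921 0.1003] rectc [0.5927 0.0967] [153.2 153.3] bb 152 78 142 138
tab_right 0.19 cent [0.6521 0.1203] rectc [0.6542 0.1206] [27.8  4.6] bb 267 145 25 5
screw 0.37 cent [0.4867 0.056 ] rectc [0.4864 0.0559] [30.5 30.6] bb 252 246 14 14
washer 0.59 cent [0.4871 0.0564] rectc [0.4866 0.0572] [31.7 31.4] bb 252 245 14 15
nut none
cell 0.55 cent [ 0.5675 -0.0138] rectc [ 0.5684 -0.0144] [26.4 23.8] bb 284 213 11 12
heatsink 0.48 cent [0.668  0.0216] rectc [0.6681 0.0216] [28.6 28.1] bb 268 171 14 14
top lid 0.82 [0.58895892 0.06566777 0.06190346] [0.58730732 0.09374319 0.084     ]
[0.58458719 0.08998078] 21.083496296863846 [[-114.8, -139.8], [1.8, 5.8], [0.4, 1.3], [0.2, -1.2]]
screw -220.875480075822 0.10394036085506914
washer -341.53278932973114 0.10335043429911629
cell -338.7964423764426 0.10561124449224825
heatsink -339.31574250492474 0.10791273802889814
tab_top 0.86 cent [0.5822 0.0577] rectc [0.5823 0.0524] [ 91.4 159.7] bb 240 176 41 69
tab_right 0.16 cent [0.5834 0.0592] rectc [0.5823 0.0539] [ 94.9 166.6] bb 239 176 42 71
```

>>> carry_out(deltas=[[0,[5,0,0],[-2,0,0]],[0,[10,0,0],[-4,0,0]],[0,[14,0,0],[-4,0,0]],[0,[16.5,0,0],[-4,0,0]],[0,[16.5,0,0],[-4,0,0]]])

```text
time: 6.05
tool_pos: [0.6642, 0.0897, 0.0774]
ee_rot: [[-0.008, 0.919, 0.394], [0.008, 0.394, -0.919], [-1.0, -0.004, -0.01]]
contact_force: [-0.8, -0.4, 0.2]
opening: 0.001
```

Run:
```python
from h import *
r.camera('wrist');
s=r.get_state();print(s['time'],s['tool_pos'],np.round(s['ee_rot'],3).tolist(), np.abs(s['joint_velocities']).max(),s['contact_force'])
save('wrist','w3')
survey('wrist',dict(tab_top=.079,tab_right=.063))
for t in ['tab_top','tab_right','lid']:
    for d in r.tip_of('wrist',t)[:1]: print(t,round(d['confidence'],2),np.round(w('wrist',d['position']),4))
```

```text
6.1 [0.66590576 0.0896816  0.08005835] [[-0.004, 0.919, 0.394], [0.008, 0.394, -0.919], [-1.0, -0.0, -0.009]] 0.04734897887732056 [ 0.60938389 -0.09939906  1.2927439 ]
tab_top 0.73 cent [0.596  0.1071] rectc [0.5967 0.101 ] [143.  142.3] bb 58 46 252 240
tab_right 0.61 cent [0.6594 0.1092] rectc [0.6617 0.1103] [30.7  2. ] bb 260 197 48 4
tab_top 0.97 [0.6572 0.118  0.0789]
tab_right 0.7 [0.6601 0.1183 0.0638]
lid 0.81 [0.5967 0.0884 0.0031]
```

View pics/w3.png

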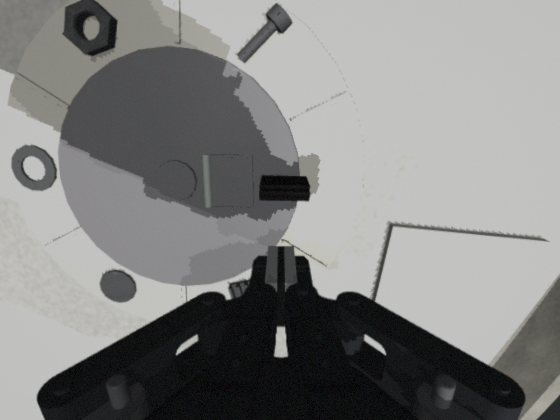

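```bash
cat >> h.py <<'E'
C=np.array([.588,.0907])
def rows(phis,b,z,rad=.073):
    s=r.get_state();R=np.array(s['ee_rot']);p=np.array(s['tool_pos'])
    yaw=np.degrees(np.arctan2(R[1,1],R[0,1]))
    rel=p[:2]-C;
    a=np.radians(yaw);print('t',s['time'],'yaw',round(yaw,2),'rad',round(rel@[np.cos(a),np.sin(a)],4),'b',round(-rel@[-np.sin(a),np.cos(a)],4),'z',p[2].round(4),'F',s['contact_force'].round(1))
    out=[]
    for f in phis:
        f_=np.radians(f);u=np.array([np.cos(f_),np.sin(f_)]);t=np.array([-u[1],u[0]])
        q=np.r_[C+rad*u-b*t,z]
        Rt=np.c_[[0,0,-1],[u[0],u[1],0],[u[1],-u[0],0]]
        d=R.T@(q-p)*100; rv=np.degrees(cv2.Rodrigues(R.T@Rt)[0].ravel())
        out.append([0,d.round(1).tolist(),rv.round(1).tolist()])
    print(out)
E
python3 - <<'E'
from h import *
rows([23,23,23,24,25],.026,.060)
E
```

```text
t 6.4 yaw 23.22 rad 0.073 b 0.0322 z 0.083 F [-0.8  0.1  0.2]
[[0, [2.3, -0.0, -0.6], [0.2, -0.5, -0.3]], [0, [2.3, -0.0, -0.6], [0.2, -0.5, -0.3]], [0, [2.3, -0.0, -0.6], [0.2, -0.5, -0.3]], [0, [2.3, 0.0, -0.7], [-0.8, -0.5, -0.3]], [0, [2.3, 0.1, -0.8], [-1.8, -0.5, -0.3]]]
```

>>> carry_out(deltas=[[0,[1.2,0,0],[0,-0.5,-0.3]],[0,[2.2,0,0],[0,-0.5,-0.3]],[0,[2.2,0,-0.3],[0,-0.5,-0.3]],[0,[2.2,0,-0.6],[0,-0.5,-0.3]],[0,[2.2,0,-0.6],[0,-0.5,-0.3]]])

```text
time: 6.9
tool_pos: [0.6653, 0.0964, 0.061]
ee_rot: [[0.0, 0.919, 0.395], [-0.0, 0.395, -0.919], [-1.0, -0.0, 0.0]]
contact_force: [0.9, 0.1, -0.1]
opening: -0.0
```

Run:
```python
from h import *
r.camera('wrist')
rows([26,29,33,37,41],.018,.061)
```

```text
t 6.95 yaw 23.25 rad 0.0733 b 0.0257 z 0.0612 F [-0.4 -0.3 -0.4]
[[0, [0.0, 0.0, -1.1], [-2.8, 0.0, -0.0]], [0, [0.0, 0.1, -1.5], [-5.8, 0.0, -0.0]], [0, [0.0, 0.2, -2.0], [-9.8, 0.0, -0.0]], [0, [0.0, 0.2, -2.6], [-13.8, 0.0, -0.0]], [0, [0.0, 0.2, -3.1], [-17.8, 0.0, -0.0]]]
```

>>> carry_out(deltas=[[0,[0,0,-0.6],[-1.5,0,0]],[0,[0,0,-1.1],[-2.8,0,0]],[0,[0,0.1,-1.5],[-5.8,0,0]],[0,[0,0.2,-2],[-9.8,0,0]],[0,[0,0.2,-2.6],[-13.8,0,0]]])

```text
time: 7.45
tool_pos: [0.657, 0.1214, 0.0614]
ee_rot: [[0.001, 0.795, 0.606], [-0.0, 0.606, -0.795], [-1.0, 0.0, 0.001]]
contact_force: [-0.1, 0.2, -0.5]
opening: 0.003
```

Run:
```python
from h import *
save('wrist','w4')
rows([40,43,47,51,55],.018,.061)
```

```text
t 7.5 yaw 37.6 rad 0.0738 b 0.0164 z 0.0614 F [-0.1  0.4 -0.2]
[[0, [0.0, -0.0, -0.1], [-2.4, -0.0, -0.0]], [0, [0.0, 0.1, -0.5], [-5.4, -0.0, -0.0]], [0, [0.0, 0.1, -1.1], [-9.4, -0.0, -0.0]], [0, [0.0, 0.1, -1.6], [-13.4, -0.0, -0.0]], [0, [0.0, 0.1, -2.1], [-17.4, -0.0, -0.0]]]
```

View pics/w4.png

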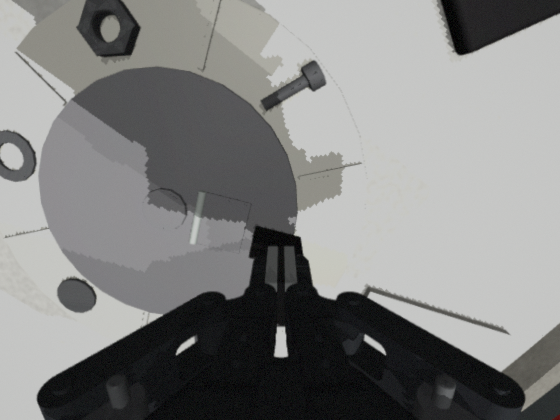

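```bash
cat >> h.py <<'E'
def lidang(c='wrist'):
    r.camera(c)
    for t in ['tab_top','tab_left','tab_right']:
        for d in r.tip_of(c,t)[:1]:
            p=w(c,d['position']);e=p[:2]-C;print(c,t,round(d['confidence'],2),p.round(4),'ang',np.degrees(np.arctan2(e[1],e[0])).round(1),'rad',np.hypot(*e).round(4))
E
python3 - <<'E'
from h import *
lidang();
lidang('side')
# outline of hatch in the wrist pic: bright strip (inner edge) line fit
im=cv2.imread('pics/w4.png')
cv2.imwrite('pics/w4z.png',cv2.resize(cv2.convertScaleAbs(im[150:300,130:330],alpha=1.8),None,fx=4,fy=4,interpolation=cv2.INTER_CUBIC))
E
```

```text
wrist tab_top 0.61 [0.6573 0.1163 0.0756] ang 20.3 rad 0.0738
wrist tab_left 0.67 [0.6475 0.1186 0.0639] ang 25.1 rad 0.0657
wrist tab_right 0.63 [ 0.564  -0.0114  0.0416] ang -103.2 rad 0.1049
side tab_top 0.81 [0.6568 0.1176 0.0779] ang 21.3 rad 0.0739
side tab_right 0.54 [0.6575 0.1139 0.0563] ang 18.5 rad 0.0733
```

View pics/w4z.png

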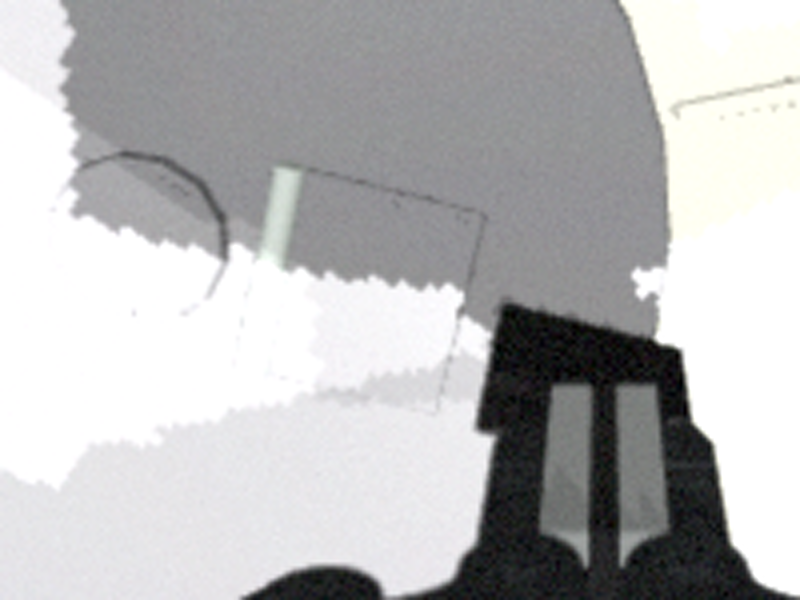

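Run:
```python
from h import *
im=save('side','s4')
i=r.camera_info('side');T=np.linalg.inv(np.array(i['pose']));K=np.array([[i['fx'],0,i['cx']],[0,i['fy'],i['cy']],[0,0,1]])
s=r.get_state();P=np.array([s['tool_pos'],[.6572,.1180,.079],[.6572,.118,.048],[.588,.0907,.048]])
rv=cv2.Rodrigues(T[:3,:3])[0]
px=cv2.projectPoints(P,rv,T[:3,3],K,np.array(i['distortion']))[0][:,0];print(px)
Tw=np.linalg.inv(camT('wrist'));i=r.camera_info('wrist');K=np.array([[i['fx'],0,i['cx']],[0,i['fy'],i['cy']],[0,0,1]])
print(cv2.projectPoints(P,cv2.Rodrigues(Tw[:3,:3])[0],Tw[:3,3],K,np.array(i['distortion']))[0][:,0])
z=cv2.convertScaleAbs(cv2.resize(im[120:250,190:340],None,fx=5,fy=5,interpolation=cv2.INTER_CUBIC)[:600],alpha=1.5)
for p in px: cv2.circle(z,(int((p[0]-190)*5),int((p[1]-120)*5)),3,(0,0,255),-1)
cv2.imwrite('pics/s4z.png',z)
```

```text
[[273.50640336 180.03868243]
 [274.01348061 173.77708376]
 [274.37593602 185.17920978]
 [260.20988792 199.40057633]]
[[280.41082562 241.68296811]
 [277.81391991 258.85565171]
 [278.21900874 235.75600474]
 [165.83378031 207.01837644]]
```

View pics/s4z.png

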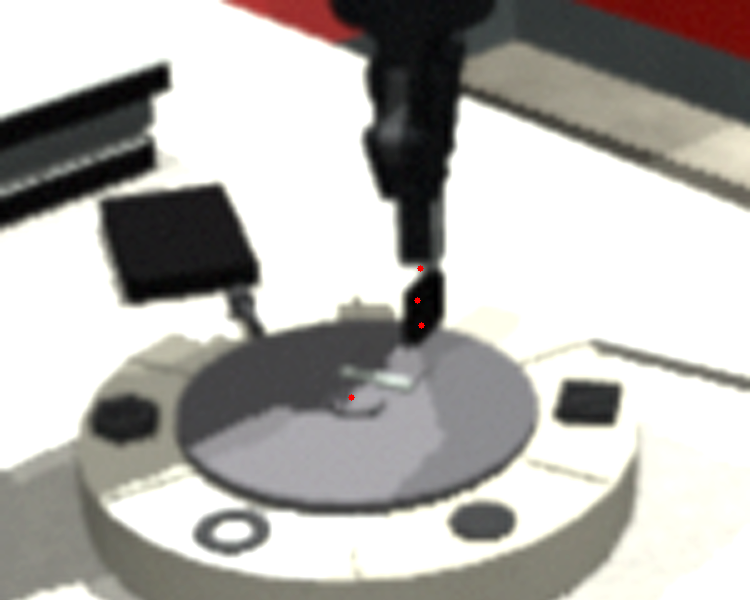

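The side view shows the fingertips sitting above the tab, not beside it. The real tip looks about 20 mm higher than the reading, and the lid hasn't moved. I'll back off and check the tip height against the picture before going lower.

Run:
```python
from h import *
rows([34,28,23,22,22],.034,.064)
```

```text
t 7.95 yaw 37.01 rad 0.0731 b 0.0178 z 0.0612 F [-0.7 -0.9 -0.5]
[[0, [-0.3, -0.2, 2.0], [3.0, 0.0, 0.0]], [0, [-0.3, -0.6, 2.7], [9.0, 0.0, 0.0]], [0, [-0.3, -1.1, 3.3], [14.0, 0.0, -0.0]], [0, [-0.3, -1.1, 3.4], [15.0, 0.0, -0.0]], [0, [-0.3, -1.1, 3.4], [15.0, 0.0, -0.0]]]
```

>>> carry_out(deltas=[[0,[-0.6,-0.2,1.2],[3,0,0]],[0,[-0.6,-0.4,2.4],[8,0,0]],[0,[-0.3,-0.8,3.2],[13,0,0]],[0,[-0.3,-1.1,3.4],[15,0,0]],[0,[-0.3,-1.1,3.4],[15,0,0]]])

```text
time: 8.45
tool_pos: [0.6688, 0.0855, 0.0644]
ee_rot: [[0.0, 0.928, 0.373], [-0.001, 0.373, -0.928], [-1.0, -0.0, 0.001]]
contact_force: [-0.8, 0.7, -0.7]
opening: -0.004
```

```bash
cat >> h.py <<'E'
def sidez(n):
    im=save('side',n)
    i=r.camera_info('side');T=np.linalg.inv(np.array(i['pose']));K=np.array([[i['fx'],0,i['cx']],[0,i['fy'],i['cy']],[0,0,1]])
    s=r.get_state();p=s['tool_pos'];P=np.array([p,p+[0,0,.02]])
    px=cv2.projectPoints(P,cv2.Rodrigues(T[:3,:3])[0],T[:3,3],K,np.array(i['distortion']))[0][:,0]
    z=cv2.convertScaleAbs(cv2.resize(im[120:220,210:340],None,fx=6,fy=6,interpolation=cv2.INTER_CUBIC),alpha=1.2)
    for q in px: cv2.circle(z,(int((q[0]-210)*6),int((q[1]-120)*6)),2,(0,0,255),-1)
    cv2.imwrite(f'pics/{n}z.png',z)
    print(p.round(4),s['contact_force'].round(1))
E
python3 - <<'E'
from h import *
r.camera('wrist')
sidez('s5'); lidang(); save('wrist','w5');
E
```

```text
[0.6688 0.087  0.0644] [0.7 0.5 0.6]
wrist tab_top 0.74 [0.6584 0.1182 0.0767] ang 21.3 rad 0.0756
wrist tab_left 0.69 [0.6516 0.1185 0.063 ] ang 23.6 rad 0.0694
wrist tab_right 0.6 [0.6608 0.1143 0.0595] ang 18.0 rad 0.0765
```

View pics/s5z.png

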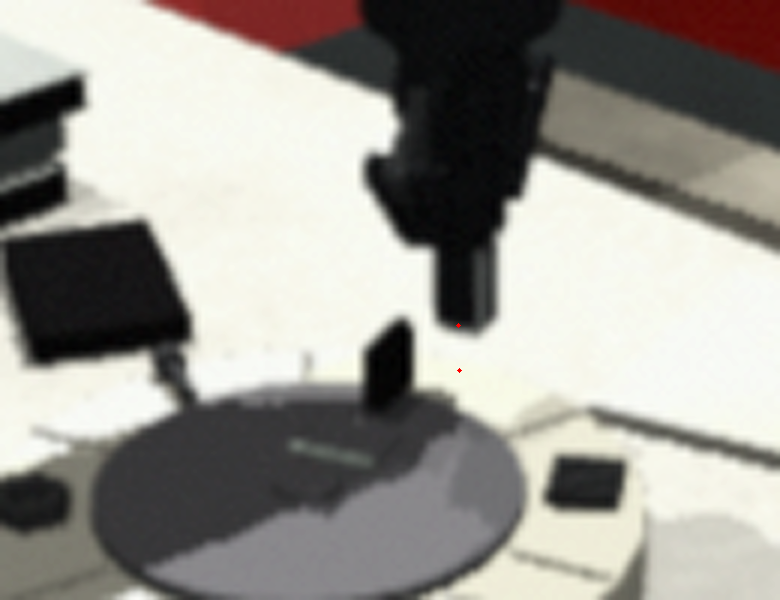

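View pics/w5.png

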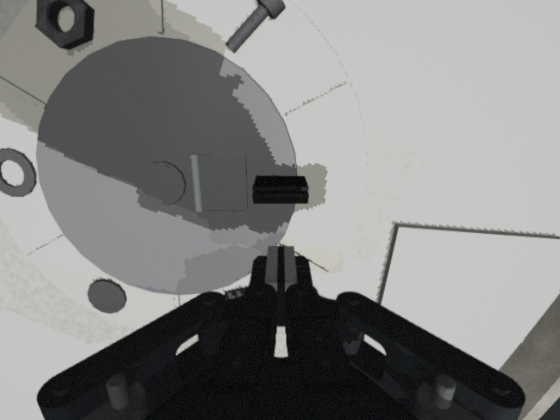

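>>> carry_out(deltas=[[0,[0.5,0,0],[0,0,0]],[0,[1,0,0],[0,0,0]],[0,[1.2,0,0],[0,0,0]],[0,[1.2,0,0],[0,0,0]]])

```text
time: 9.2
tool_pos: [0.6684, 0.0871, 0.0516]
ee_rot: [[-0.001, 0.927, 0.376], [-0.001, 0.376, -0.927], [-1.0, -0.001, 0.0]]
contact_force: [0.7, 0.6, -0.4]
opening: 0.0
```

Run:
```python
from h import *
sidez('s6')
```

```text
[0.6686 0.0871 0.0519] [ 0.4 -0.1  1.5]
```

View pics/s6z.png

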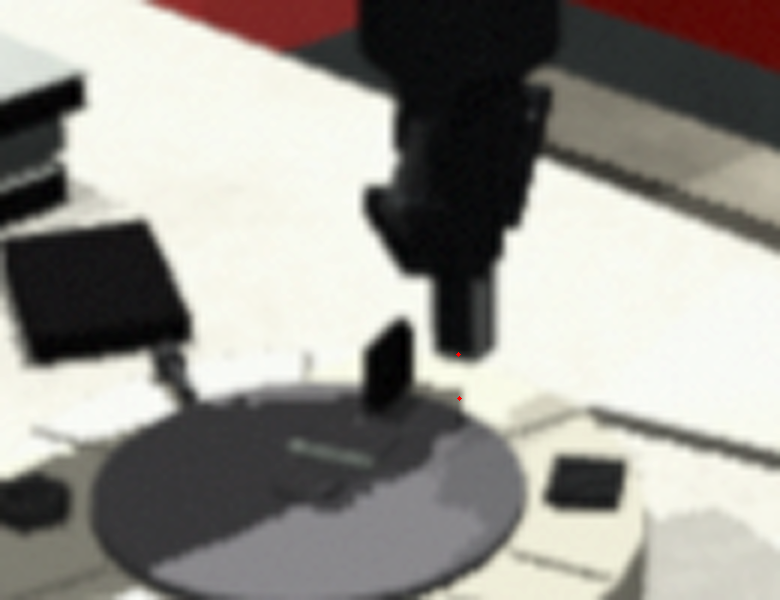

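>>> carry_out(deltas=[[0,[0.4,0,0],[0,0,0]],[0,[0.8,0,0],[0,0,0]],[0,[0.8,0,0],[0,0,0]]])

```text
time: 9.55
tool_pos: [0.6681, 0.0871, 0.0432]
ee_rot: [[-0.001, 0.927, 0.376], [-0.001, 0.376, -0.927], [-1.0, -0.001, 0.0]]
contact_force: [0.1, 0.4, 0.2]
opening: 0.002
```

Run:
```python
from h import *
r.camera('wrist')
rows([23,24,26,29,33],.018,.044,.072)
```

```text
t 9.6 yaw 22.07 rad 0.0731 b 0.0335 z 0.0435 F [-0.  -0.7  0.2]
[[0, [-0.0, -0.1, -1.7], [-0.9, 0.0, 0.1]], [0, [-0.0, -0.1, -1.8], [-1.9, 0.0, 0.1]], [0, [-0.0, -0.0, -2.1], [-3.9, 0.0, 0.1]], [0, [-0.0, 0.1, -2.4], [-6.9, 0.0, 0.1]], [0, [-0.0, 0.1, -3.0], [-10.9, 0.0, 0.1]]]
```

>>> carry_out(deltas=[[0,[0,0,-0.6],[0,0,0]],[0,[0,0,-1.2],[0,0,0]],[0,[0,0,-1.6],[0,0,0]],[0,[0,0,-1.9],[-2,0,0]],[0,[0,0,-2.2],[-5,0,0]]])

```text
time: 10.1
tool_pos: [0.6605, 0.1077, 0.0438]
ee_rot: [[0.0, 0.889, 0.458], [-0.001, 0.458, -0.889], [-1.0, -0.0, 0.001]]
contact_force: [2.2, -1.1, 0.5]
opening: 0.0
```

Run:
```python
from h import *
save('wrist','w6');sidez('s6b')
rows([30,33,36,39,42],.018,.044,.072)
```

```text
[0.6603 0.108  0.0438] [ 0.6 -0.3 -0.2]
t 10.2 yaw 27.23 rad 0.0722 b 0.0177 z 0.0438 F [ 0.6 -0.3 -0.2]
[[0, [-0.0, 0.1, -0.3], [-2.8, 0.0, 0.0]], [0, [-0.0, 0.1, -0.7], [-5.8, 0.0, 0.0]], [0, [-0.0, 0.2, -1.1], [-8.8, 0.0, 0.0]], [0, [-0.0, 0.2, -1.5], [-11.8, 0.0, 0.0]], [0, [-0.0, 0.2, -1.9], [-14.8, 0.0, 0.0]]]
```

View pics/w6.png

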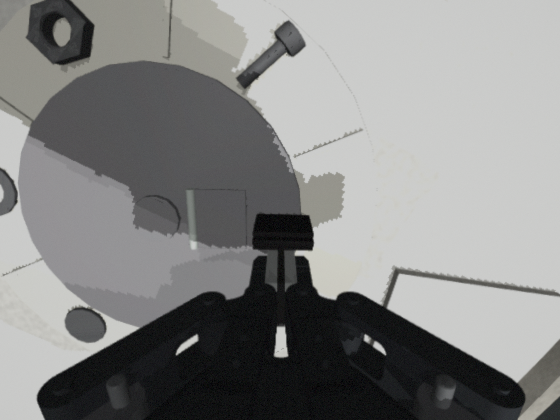

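View pics/s6bz.png

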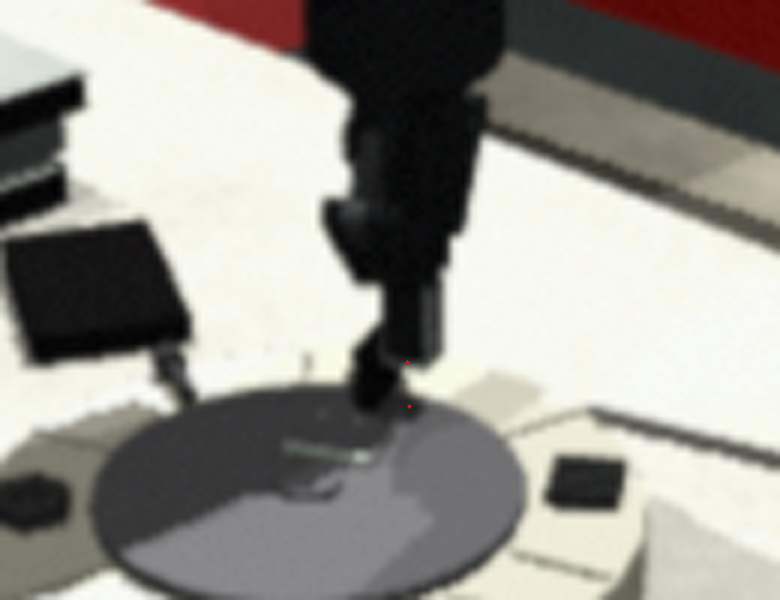

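Contact is good now: the tab hides the fingertips and the lid is turning with them, at about 2 N. I'll continue along the arc.

>>> carry_out(deltas=[[0,[0,0.1,-0.3],[-2.8,0,0]],[0,[0,0.1,-0.7],[-5.8,0,0]],[0,[0,0.2,-1.1],[-8.8,0,0]],[0,[0,0.2,-1.5],[-11.8,0,0]],[0,[0,0.2,-1.9],[-14.8,0,0]]])

```text
time: 10.7
tool_pos: [0.6536, 0.1255, 0.0439]
ee_rot: [[0.0, 0.742, 0.67], [-0.001, 0.67, -0.742], [-1.0, -0.0, 0.001]]
contact_force: [1.1, -0.8, 0.2]
opening: 0.001
```

Run:
```python
from h import *
rows([44,47,50,53,56],.018,.044,.072)
```

```text
t 10.7 yaw 42.1 rad 0.072 b 0.0182 z 0.0439 F [ 1.1 -0.8  0.2]
[[0, [-0.0, 0.1, -0.3], [-1.9, 0.0, 0.0]], [0, [-0.0, 0.1, -0.6], [-4.9, 0.0, 0.0]], [0, [-0.0, 0.2, -1.0], [-7.9, 0.0, 0.0]], [0, [-0.0, 0.2, -1.4], [-10.9, 0.0, 0.0]], [0, [-0.0, 0.2, -1.8], [-13.9, 0.0, 0.0]]]
```

>>> carry_out(deltas=[[0,[0,0.1,-0.3],[-1.9,0,0]],[0,[0,0.1,-0.6],[-4.9,0,0]],[0,[0,0.2,-1.0],[-7.9,0,0]],[0,[0,0.2,-1.4],[-10.9,0,0]],[0,[0,0.2,-1.8],[-13.9,0,0]]])

```text
time: 11.2
tool_pos: [0.6432, 0.1401, 0.0439]
ee_rot: [[0.001, 0.558, 0.83], [-0.001, 0.83, -0.558], [-1.0, -0.0, 0.001]]
contact_force: [2.0, 0.4, -1.5]
opening: -0.001
```

Run:
```python
from h import *
save('wrist','w7')
rows([58,61,64,67,70],.018,.044,.072)
print(r.get_state()['joint_positions'].round(2))
lidang()
```

```text
t 11.25 yaw 56.29 rad 0.0719 b 0.0177 z 0.0439 F [ 0.2 -0.7 -1. ]
[[0, [-0.0, 0.1, -0.2], [-1.7, 0.0, 0.0]], [0, [-0.0, 0.1, -0.6], [-4.7, 0.0, 0.0]], [0, [-0.0, 0.2, -0.9], [-7.7, 0.0, 0.0]], [0, [-0.0, 0.2, -1.3], [-10.7, 0.0, 0.0]], [0, [-0.0, 0.2, -1.7], [-13.7, 0.0, 0.0]]]
[-0.35  0.72  0.1   1.66 -0.1   0.76  0.78]
wrist tab_top 0.84 [0.631  0.154  0.0764] ang 55.8 rad 0.0765
wrist tab_left 0.74 [0.6217 0.1503 0.0611] ang 60.5 rad 0.0685
wrist tab_right 0.58 [0.6365 0.1465 0.0596] ang 49.0 rad 0.0739
```

View pics/w7.png

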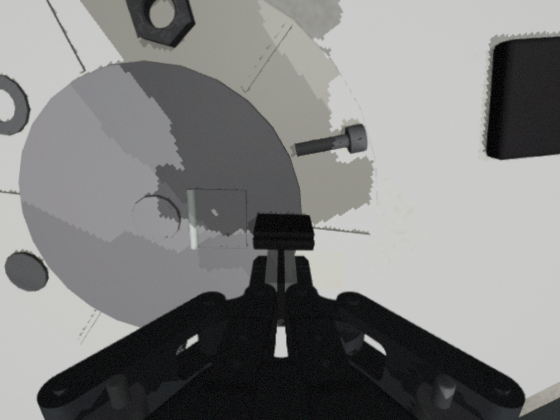

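>>> carry_out(deltas=[[0,[0,0.1,-0.2],[-1.7,0,0]],[0,[0,0.1,-0.6],[-4.7,0,0]],[0,[0,0.2,-0.9],[-7.7,0,0]],[0,[0,0.2,-1.3],[-10.7,0,0]],[0,[0,0.2,-1.7],[-13.7,0,0]]])

```text
time: 11.95
tool_pos: [0.6303, 0.1512, 0.0439]
ee_rot: [[0.001, 0.346, 0.938], [-0.001, 0.938, -0.346], [-1.0, -0.001, 0.001]]
contact_force: [1.5, -1.0, 0.2]
opening: -0.004
```

Run:
```python
from h import *
rows([72,74,76,77,77],.018,.044,.072)
```

```text
t 11.95 yaw 69.74 rad 0.0714 b 0.0187 z 0.0439 F [ 1.5 -1.   0.2]
[[0, [-0.0, 0.1, -0.4], [-2.3, 0.1, 0.0]], [0, [-0.0, 0.2, -0.6], [-4.3, 0.1, 0.0]], [0, [-0.0, 0.2, -0.9], [-6.3, 0.1, 0.0]], [0, [-0.0, 0.2, -1.0], [-7.3, 0.1, 0.0]], [0, [-0.0, 0.2, -1.0], [-7.3, 0.1, 0.0]]]
```

>>> carry_out(deltas=[[0,[0,0.1,-0.2],[-2,0,0]],[0,[0,0.2,-0.5],[-4,0,0]],[0,[0,0.2,-0.7],[-5.5,0,0]],[0,[0,0.2,-0.8],[-6.5,0,0]],[0,[0,0.2,-0.8],[-6.5,0,0]]])

```text
time: 12.45
tool_pos: [0.6235, 0.1561, 0.044]
ee_rot: [[0.001, 0.237, 0.971], [-0.001, 0.971, -0.237], [-1.0, -0.0, 0.001]]
contact_force: [1.0, -0.1, -1.5]
opening: 0.003
```

Run:
```python
from h import *
r.camera('wrist')
rows([76,79],.018,.044,.072)
save('wrist','w8')
lidang();lidang('side')
im=cv2.imread('pics/w8.png')
cv2.imwrite('pics/w8z.png',cv2.resize(cv2.convertScaleAbs(im[80:280,120:380],alpha=1.3),None,fx=3,fy=3,interpolation=cv2.INTER_CUBIC))
```

```text
t 12.5 yaw 76.23 rad 0.0719 b 0.0189 z 0.0439 F [0.4 0.1 0.3]
[[0, [-0.0, 0.0, -0.1], [0.2, 0.1, 0.0]], [0, [-0.0, 0.1, -0.4], [-2.8, 0.1, 0.0]]]
wrist tab_top 0.95 [0.608  0.1632 0.0775] ang 74.5 rad 0.0752
wrist tab_left 0.91 [0.6003 0.161  0.0604] ang 80.1 rad 0.0714
wrist tab_right 0.73 [0.6151 0.1599 0.0623] ang 68.6 rad 0.0743
side tab_top 0.77 [0.6114 0.1588 0.0755] ang 71.0 rad 0.072
side tab_left 0.42 [0.6034 0.1614 0.0601] ang 77.8 rad 0.0724
side tab_right 0.65 [0.6078 0.1617 0.0779] ang 74.5 rad 0.0737
```

View pics/w8z.png

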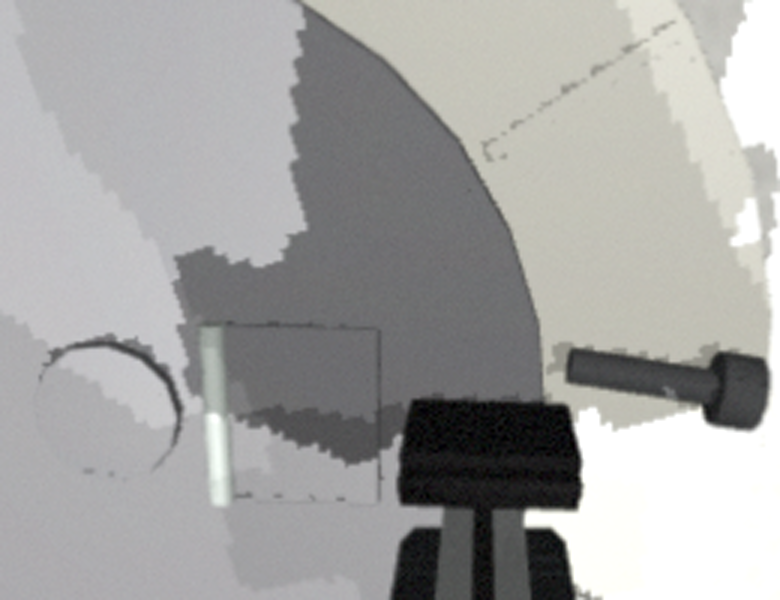

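Run:
```python
from h import *
g=lambda a:np.array(a,float)/3+[120,80]
ang=lambda d:np.degrees(np.arctan2(d[1],d[0])).round(2)
P=ray('wrist',g([[110,412],[203,323],[380,327],[380,500],[218,503]]),.048)
print(P.round(4)); hub=P[0]
print('top edge',ang(P[2]-P[1]),'bot edge',ang(P[3]-P[4]),'right edge+90',ang(P[2]-P[3])-90,'mid R from C',ang((P[2]+P[3])/2-C),'from hub',ang((P[2]+P[3])/2-hub))
T=ray('wrist',g([[418,400],[568,404],[573,462],[404,465]]),.079);print('tab top',T.round(4),ang(T[1]-T[0]),ang(T.mean(0)-C), np.hypot(*(T.mean(0)-C)))
r.camera('wrist')
o=survey('wrist',dict(screw=.044));s=o['screw'][1]
print('screw',ang(s-C),ang(s-hub),np.hypot(*(s-C)))
m,cf=sil('wrist','lid');cs,_=cv2.findContours(m.astype(np.uint8),cv2.RETR_EXTERNAL,cv2.CHAIN_APPROX_NONE)
h=max(cs,key=cv2.contourArea)[:,0]; h=h[h[:,0]<290]; print(cf,circ(ray('wrist',h,.047),.084))
```

```text
[[0.5895 0.0899]
 [0.5769 0.1137]
 [0.5856 0.1458]
 [0.6201 0.136 ]
 [0.6131 0.1041]]
top edge 74.84 bot edge 77.61 right edge+90 74.19999999999999 mid R from C 73.5 from hub 75.35
tab top [[0.5909 0.1539]
 [0.5971 0.1765]
 [0.6069 0.1752]
 [0.601  0.1489]] 74.61 81.44 0.07375039706968768
screw 0.97 cent [0.6116 0.1998] rectc [0.6108 0.1969] [41.4 15.8] bb 308 196 70 28
screw 77.9 78.78 0.10860649578041019
0.69 [0.58783104 0.09001126 0.084     ]
```

Run:
```python
from h import *
rows([77,78,79],.018,.044,.072)
```

```text
t 13.1 yaw 76.24 rad 0.0718 b 0.019 z 0.0439 F [0.4 0.2 0.3]
[[0, [-0.0, 0.0, -0.2], [-0.8, 0.1, 0.0]], [0, [-0.0, 0.1, -0.3], [-1.8, 0.1, 0.0]], [0, [-0.0, 0.1, -0.4], [-2.8, 0.1, 0.0]]]
```

>>> carry_out(deltas=[[0,[0,0,-0.1],[-0.8,0,0]],[0,[0,0.1,-0.3],[-1.8,0,0]],[0,[0,0.1,-0.4],[-2.5,0,0]],[0,[0,0.1,-0.4],[-2.5,0,0]]])

```text
time: 13.5
tool_pos: [0.6196, 0.1578, 0.0439]
ee_rot: [[0.001, 0.194, 0.981], [-0.001, 0.981, -0.194], [-1.0, -0.001, 0.001]]
contact_force: [1.1, -1.1, -0.0]
opening: -0.002
```

Run:
```python
from h import *
rows([79],.05,.10)
```

```text
t 13.5 yaw 78.79 rad 0.072 b 0.0179 z 0.0439 F [ 1.1 -1.1 -0. ]
[[0, [-5.6, 0.1, 3.2], [-0.2, 0.0, 0.0]]]
```

Now I'll back straight away from the tab and rise for an unobstructed look.

>>> carry_out(deltas=[[0,[0,0,0.8],[0,0,0]],[0,[0,0,2],[0,0,0]],[0,[-3,0,2.5],[0,0,0]],[0,[-8,0,2.5],[0,0,0]],[0,[-12,0,2.5],[0,0,0]]])

```text
time: 14.0
tool_pos: [0.6446, 0.1528, 0.1658]
ee_rot: [[0.001, 0.195, 0.981], [-0.001, 0.981, -0.195], [-1.0, -0.001, 0.001]]
contact_force: [0.6, 0.6, 0.8]
opening: 0.002
```

Run:
```python
from h import *
for k in range(3): r.camera('wrist')
s=r.get_state();print(s['time'],s['tool_pos'],np.abs(s['joint_velocities']).max(),s['contact_force'])
im=save('wrist','w9')
o=survey('wrist',dict(screw=.044,nut=.0445,washer=.0415,cell=.042,heatsink=.044))
lidang()
x=cv2.resize(cv2.convertScaleAbs(im[60:260,120:380],alpha=1.3),None,fx=3,fy=3,interpolation=cv2.INTER_CUBIC)
cv2.imwrite('pics/w9z.png',x)
off=dict(screw=60,nut=120,washer=180,cell=240,heatsink=300);ks=list(o)
f=lambda v:np.concatenate([o[k][1]-(v[:2]+.107*np.array([np.cos(v[2]+np.radians(off[k])),np.sin(v[2]+np.radians(off[k]))])) for k in ks])
s=least_squares(f,[.588,.091,.33],loss='soft_l1',f_scale=.002); print(s.x[:2],np.degrees(s.x[2])+60,(s.fun.reshape(-1,2)*1000).round(1).tolist())
```

```text
14.15 [0.64610241 0.15332765 0.16709259] 0.06511486494078023 [-0.32808815  0.36601664 -0.91113015]
screw 0.84 cent [0.6065 0.198 ] rectc [0.6073 0.1951] [38.3 15.2] bb 297 135 41 19
nut 0.78 cent [0.5038 0.1601] rectc [0.5042 0.1599] [28.7 32.8] bb 240 14 35 42
washer 0.56 cent [0.4838 0.056 ] rectc [0.4839 0.0559] [32.3 31.8] bb 120 18 36 41
cell 0.66 cent [ 0.5646 -0.013 ] rectc [ 0.5642 -0.013 ] [28.9 29.6] bb 82 130 31 31
heatsink 0.89 cent [0.6637 0.0228] rectc [0.6642 0.0222] [28.9 32.1] bb 143 215 38 35
wrist tab_top 0.83 [0.6049 0.1623 0.078 ] ang 76.7 rad 0.0736
wrist tab_left 0.75 [0.5983 0.1592 0.0655] ang 81.4 rad 0.0693
wrist tab_right 0.51 [0.6114 0.1621 0.0634] ang 71.8 rad 0.0751
[0.58497851 0.09088734] 78.85595607512451 [[1.6, -0.7], [-0.2, -1.4], [0.1, -0.4], [-0.1, 1.1], [-1.4, 1.7]]
```

View pics/w9z.png

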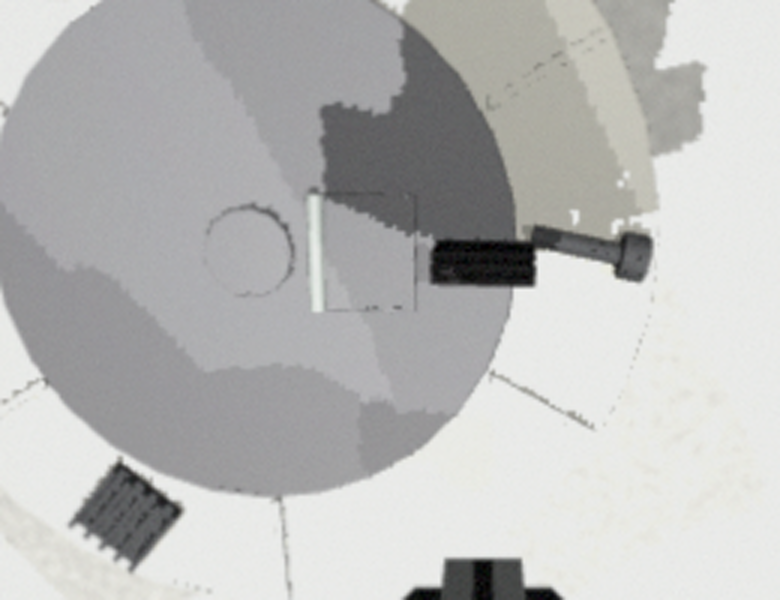

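Run:
```python
from h import *
g=lambda a:np.array(a,float)/3+[120,60]
A=lambda d:np.degrees(np.arctan2(d[1],d[0])).round(2)
P=ray('wrist',g([[249,251],[325,192],[416,194],[416,309],[325,311]]),.048); hub=P[0]
print('hub',hub.round(4),'edges',A(P[2]-P[1]),A(P[3]-P[4]),A(P[2]-P[3])-90,A(P[1]-P[4])-90,'R mid from hub',A((P[2]+P[3])/2-hub),'size',np.hypot(*(P[2]-P[1])),np.hypot(*(P[2]-P[3])))
D=ray('wrist',g([[490,103],[605,33],[490,373],[597,429],[279,497],[291,598]]),.040)
for a,o in ((0,-30),(2,30),(4,90)): print('divider dir->screw',A(D[a+1]-D[a])+o,'pos',A(D[a]-hub)+o,A(D[a+1]-hub)+o)
T=ray('wrist',g([[432,241],[535,243],[535,285],[432,285]]),.079);print('tab',T.round(4),A(T[1]-T[0]),A(T[2]-T[3]))
m,cf=sil('wrist','lid');cs,_=cv2.findContours(m.astype(np.uint8),cv2.RETR_EXTERNAL,cv2.CHAIN_APPROX_NONE)
h=max(cs,key=cv2.contourArea)[:,0]; print(cf,circ(ray('wrist',h,.0475)),circ(ray('wrist',h,.0475),.084))
```

```text
hub [0.5854 0.0908] edges 77.37 79.97 77.58000000000001 75.9 R mid from hub 78.09 size 0.027777087587572778 0.03545029806087403
divider dir->screw 79.11 pos 79.04 79.06
divider dir->screw 80.49000000000001 pos 79.99000000000001 80.15
divider dir->screw 80.96000000000001 pos 79.98 80.28999999999999
tab [[0.5906 0.1497]
 [0.5966 0.1774]
 [0.6081 0.1754]
 [0.6025 0.1472]] 77.69 78.8
0.57 [0.58920816 0.09075305 0.0834361 ] [0.58926409 0.09081796 0.084     ]
```

The lid stands at about 78.2° and the screw at 79.2–79.7°. One more small nudge of about 1° should square it up.

Run:
```python
from h import *
rows([79.9,79.9],.043,.044,.072)
```

```text
t 14.7 yaw 78.79 rad 0.072 b 0.0427 z 0.1635 F [ 0.2 -0.2 -0.9]
[[0, [11.9, 0.1, -0.1], [-1.1, 0.0, 0.1]], [0, [11.9, 0.1, -0.1], [-1.1, 0.0, 0.1]]]
```

>>> carry_out(deltas=[[0,[4,0,0],[-1.1,0,0]],[0,[8,0,0],[-1.1,0,0]],[0,[11,0,0],[-1.1,0,0]],[0,[11.9,0,0],[-1.1,0,0]],[0,[11.9,0,0],[-1.1,0,0]]])

```text
time: 15.2
tool_pos: [0.6433, 0.1527, 0.0435]
ee_rot: [[-0.002, 0.175, 0.984], [-0.002, 0.984, -0.176], [-1.0, -0.002, -0.002]]
contact_force: [0.5, 0.2, 0.5]
opening: 0.001
```

Run:
```python
from h import *
r.camera('wrist')
rows([79.9,79.9],.0178,.044,.072)
```

```text
t 15.25 yaw 79.88 rad 0.0712 b 0.0445 z 0.045 F [ 0.2 -0.2  0.9]
[[0, [0.1, 0.1, -2.7], [-0.0, 0.0, 0.1]], [0, [0.1, 0.1, -2.7], [-0.0, 0.0, 0.1]]]
```

>>> carry_out(deltas=[[0,[0.1,0.1,-1],[0,0,0]],[0,[0.1,0.1,-2],[0,0,0]],[0,[0.1,0.1,-2.5],[0,0,0]],[0,[0.1,0.1,-2.7],[0,0,0]],[0,[0.1,0.1,-2.7],[0,0,0]]])

```text
time: 15.75
tool_pos: [0.618, 0.159, 0.0447]
ee_rot: [[0.001, 0.175, 0.985], [-0.001, 0.985, -0.175], [-1.0, -0.001, 0.001]]
contact_force: [-0.5, 0.1, -0.2]
opening: -0.005
```

Run:
```python
from h import *
rows([79.9,79.9],.0178,.044,.072)
```

```text
t 15.75 yaw 79.91 rad 0.0725 b 0.0175 z 0.0447 F [-0.5  0.1 -0.2]
[[0, [0.1, -0.1, 0.0], [0.0, 0.1, 0.0]], [0, [0.1, -0.1, 0.0], [0.0, 0.1, 0.0]]]
```

>>> carry_out(deltas=[[0,[0,0,0.8],[0,0,0]],[0,[0,0,2],[0,0,0]],[0,[-3,0,2.5],[0,0,0]],[0,[-8,0,2.5],[0,0,0]],[0,[-12,0,2.5],[0,0,0]]])

```text
time: 16.25
tool_pos: [0.6434, 0.1541, 0.1666]
ee_rot: [[0.002, 0.176, 0.984], [-0.001, 0.984, -0.176], [-1.0, -0.001, 0.002]]
contact_force: [0.5, 0.5, -0.5]
opening: 0.002
```

Run:
```python
from h import *
for k in range(3): r.camera('wrist')
s=r.get_state();R=s['ee_rot'];print(s['time'],s['tool_pos'],np.degrees(np.arctan2(R[1][1],R[0][1])))
im=save('wrist','w10'); sidez('s10')
lidang()
x=cv2.resize(cv2.convertScaleAbs(im[60:260,120:380],alpha=1.3),None,fx=3,fy=3,interpolation=cv2.INTER_CUBIC)
cv2.imwrite('pics/w10z.png',x)
```

```text
16.4 [0.64484034 0.15466297 0.16794315] 79.8631482254768
[0.6425 0.1543 0.1643] [ 0.5 -0.1  0.4]
wrist tab_top 0.61 [0.6015 0.1635 0.0777] ang 79.5 rad 0.074
wrist tab_left 0.55 [0.5902 0.1594 0.0642] ang 88.2 rad 0.0688
wrist tab_right 0.69 [0.6059 0.164  0.0591] ang 76.2 rad 0.0754
```

View pics/w10z.png

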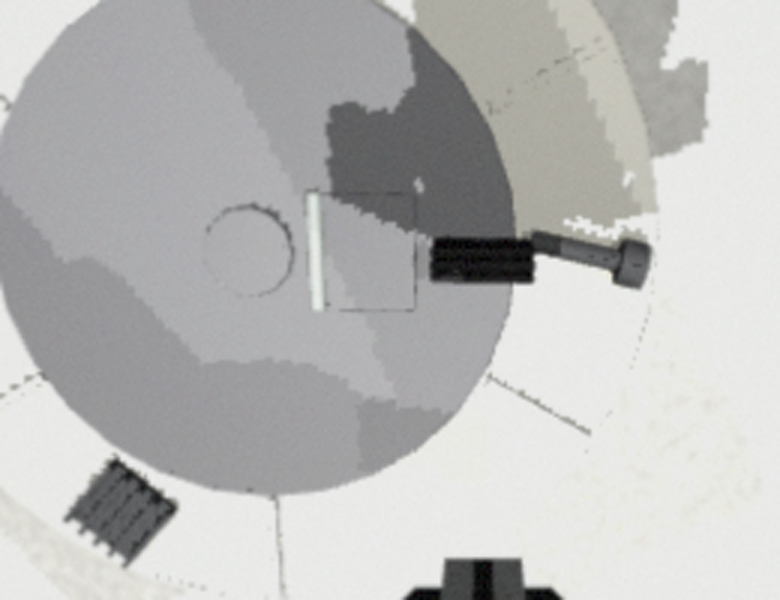

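View pics/s10z.png

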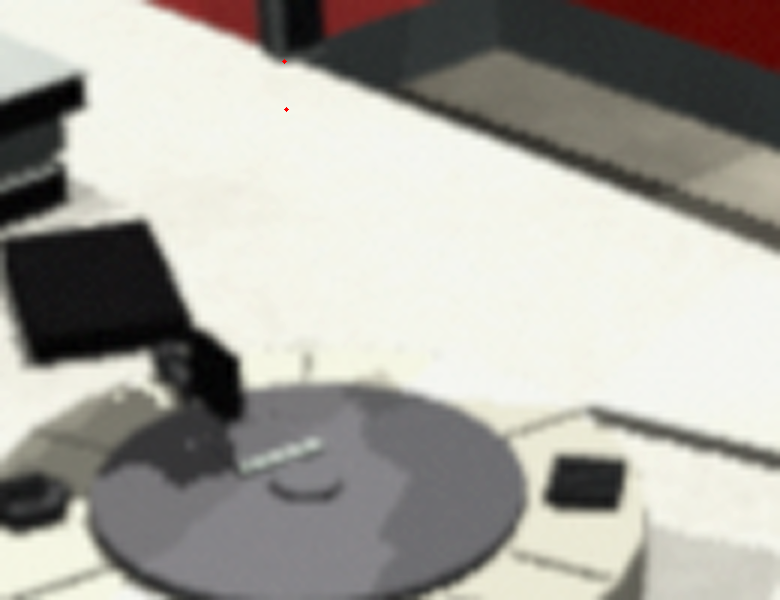

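Run:
```python
from h import *
g=lambda a:np.array(a,float)/3+[120,60]
A=lambda d:np.degrees(np.arctan2(d[1],d[0])).round(2)
P=ray('wrist',g([[249,251],[325,193],[416,194],[416,310],[325,311]]),.048); hub=P[0]
print(A(P[2]-P[1]),A(P[3]-P[4]),A(P[2]-P[3])-90,'R mid from hub',A((P[2]+P[3])/2-hub))
D=ray('wrist',g([[490,112],[605,40],[490,377],[590,433]]),.040)
for a,o in ((0,-30),(2,30)): print('divider->screw',A(D[a+1]-D[a])+o,A(D[a]-hub)+o)
r.job_done(); print(r.get_state()['time'])
```

```text
79.1 80.45 78.69 R mid from hub 79.03
divider->screw 80.98 78.64
divider->screw 79.93 80.32
the job is handed in; nothing more can be done
the job is handed in; nothing more can be done
```

I pushed the tab counter-clockwise by about 56° with the closed fingers, from about 23° to about 79°, so the hatch stands over the screw compartment. I then backed away, raised the arm clear and handed the job in, at about 17 s on the robot's clock.

- **Final angle:** the last wrist picture puts the lid at about 79.0–79.5°, from the hatch outline and the tab top. The screw is at about 79.2° from fitting the five samples. The compartment dividers give more scattered values, 78.6–81.0°. The tab therefore points at the screw to within about 1°, or up to about 2° by the highest divider reading.
- **What disagreed:** the fingertips were about 18–20 mm higher than the reported TCP. My first push therefore passed just above the tab without moving the lid. I found this in the side picture, lowered the tool and repeated the push. After a first look, one extra nudge of about 1° finished it.
- **Other checks:** the contact force stayed at about 2.5 N or less in the readings I took. I never gripped the tab, the lid lies flat in the last side picture, and I took the arm near none of the loose things.

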